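# Roll the specimen bar into the V-block

## Robot

A 7-joint arm with a two-finger parallel gripper is mounted at the origin on the work surface. World frame = base frame: x ahead of the robot, y to its left, z up, the work surface at z = 0. Lengths are in m, angles in rad, forces in N, time in s.
With the tool pointing down it reaches from about 0.4 to 0.925 m from the base axis. Payload 5.6 kg.
Tool frame: the origin (TCP) lies midway between the tips of the shut fingers; the grasp point (between the pads) lies 19 mm behind it; x points along the fingers, z is the direction in which the jaws open and shut, and the axes are right-handed (so a half turn about x gives the same grasp; the last joint's range is limited). The gripper opens to 85 mm and grips with 20 to 120 N. Pads are 22 mm wide; open, the fingers measure 114 mm over their backs; the gripper's body (76 mm by 85 mm) begins 54 mm behind the grasp point. The pads swing forward as they close: fully open they stand 13 mm farther back than shut.
Start: joints at [1.119, 0.468, -0.012, 1.603, 0.006, 1.071, -0.056], TCP at [0.258, -0.596, 0.231] pointing down, gripper open.
Joint ranges: [-2.53, 2.53], [-0.31, 2.02], [-1.57, 1.55], [0.28, 2.44], [-1.29, 4.43], [0.15, 1.84], [-2.92, 2.92]. Speed limits (rad/s): [2.57, 2.57, 3.14, 3.14, 3.14, 3.14, 3.14].

## Interface

Orientations are given as [roll, pitch, yaw] about the fixed x, y, z axes, in that order (R = Rz(yaw) Ry(pitch) Rx(roll)).
In Python, from workcell import * gives the robot as it stands.
- The arm moves only by the tool send_rows, never from a script. Its argument "targets" is a list of rows, each an object of numbers: "tx", "ty", "tz": the shift along the tool's x, y, z in m; "spin": the turn about the tool's x in degrees. A call has 1 to 12 rows; each row shifts and turns the commanded pose from where the row before left it, along the tool's axes as they then stand; what a row does not reach is not made up. A row lasts 1/12 s, in which the tool goes at most 41.7 mm and 7.16 degrees, less where a joint would pass 70% of its speed; a pose out of reach is approached as far as the arm can. A call is refused whole if a number of a shift passes 0.0417 or a number of a turn 7.16, either way. A call with a gripper value outside its range is refused whole. "hand" is the gripper command: -1 is shut, 1 is fully open, values between are in proportion, set as the call begins (left out, the last holds). The fingers move at their own pace and stop on an object; "grip_force" is the grip in N (left out, the last holds). Time passes only in rows, so rows that do not move let the fingers close. It gives the time, the measured TCP pose, the force and the opening at its end, in the units of the state.
- observe(): the state, without advancing time (a new reading comes with each control period).
- grab_frame(name): name is "scene" or "top" or "wrist"; returns a dict with "frame" (400x640x3 uint8, red, green, blue), "camera_matrix" (3x3 intrinsics, pixels), "eye" and "orientation" of the camera in the world. Camera axes: x right, y up, looking along -z (the intrinsics and any distortion apply to the point x, -y, -z); pixel columns grow to the right and rows downward; lengths in m; the calibration is good to about 2 mm. A picture is of the moment at which its call begins. There is no depth.
- job_done(): hands the job in, once; it reports no verdict.
Trained networks look in the newest picture that a camera, given by its name, has taken for a name from the list of things; names that differ only in an ending like _2 or _b are one class to them, and where a whole thing is asked for, a point or a joint stands for the part that bears it (a point fixed in the world has none). Each returns a list of dicts, best first, with "score" (0 to 1); they miss things now and then, are a little off and sometimes report something else, mostly with a low value. They report only what shows in the picture. A call takes as long as a camera call. They do not tell look-alikes from the thing itself.
- boxes_of(camera, name): "bbox" ([centre column, centre row, width, height] in pixels, round what is visible of it).
- masks_of(camera, name): "mask" (400x640 bool, what is visible of it) and "bbox" ([centre column, centre row, width, height] in pixels, round what is visible of it).
The state is a dict: "t": time; "joint_positions": joint angles; "joint_velocities": joint speeds; "tau": joint torques, N m; "eef_pos": TCP position; "ee_rot": TCP orientation; "force": force on the tool from outside, world axes, zero at the start; "wrist_torque": the same for the moment, N m; "finger_gap": finger opening in m.
Only numpy, scipy, OpenCV 4.12 (cv2) and the standard library are available. Lean on these libraries where they do the work, as an engineer would, in place of code of your own. Each camera call takes 0.05 s, during which the arm holds its last target. There are 200 camera calls.

## Task

On the science bench, roll the loose aluminium bar along the bench by pushing on its side with the fingertips, up the nearer ramp of the wooden V-block, until it drops into the V groove and lies still there along the groove, roughly centred lengthwise, ready for measuring. Push gently and slowly: do not grip, squeeze, lift or carry the bar, and do not flick it so that it runs off on its own. Leave the bottle, the beaker and the brass weight where they stand, and finish with the hand clear of the bar.

Things in the scene. Friction and masses are not known exactly. Their poses are not given: they have to be found in the camera images.
- bar: Plain polished solid aluminium round bar (friction about 0.35), 40 mm in diameter, 110 mm long, 0.3 to 0.5 kg, loose on the bench. Origin at its centre (20 mm up at the start); x runs along the bar (its ends are alike), y and z turn as it rolls. It starts on either side of the V-block, 120 to 155 mm from the groove's middle, within 0.2 rad of parallel to it.
- vblock: Low wooden V-block fixed to the bench; its place and yaw vary. Origin on the bench under the middle of the groove, x along the groove, y across, z up. 100 mm long (x), 154 mm wide (y), alike on both sides: a straight ramp rises from the bench at y = +-77 mm to 9.6 mm at y = +-17, a flat crest runs to y = +-14, then the groove falls at 30 degrees to y = 0, 1.5 mm above the bench.
- seat (a point): Where the bar's centre is when it lies in the V groove, centred: 24.6 mm above the bench over the middle of the groove (on the crest the bar's centre is 29.6 mm above the bench). Same axes as the V-block. The groove's faces are of darker wood, its ends are open.
- bottle: Bystander: closed white plastic bottle, 52 mm in diameter, 110 mm high, standing on the bench on the other side of the V-block from the bar. Origin at the centre of its underside. To be left alone.
- beaker: Bystander: open glass beaker, 64 mm in diameter at the rim, 80 mm high, standing on the bench beyond the work, seen from the robot. Origin at the centre of its underside. To be left alone.
- weight: Bystander: brass weight with a small knob on top, 48 mm in diameter, 72 mm high, standing on the bench beyond the work, seen from the robot. Origin at the centre of its underside. To be left alone.
Mind the look-alikes: they are no part of the job. Leave any green or turquoise look-alike of the bar alone.

How it is judged:
On the way, in this order (a step that is already met when the one before it is completed fails the run):
1. the bar rolls on a ramp of the V-block, resting on it (contact force between bar and vblock above 0.1 N and z of bar in the frame of vblock between 0.0215 and 0.032 m and (y of bar in the frame of vblock between 0.02 and 0.075 m or y of bar in the frame of vblock between -0.075 and -0.02 m)), for 0.1 s.
2. the bar lies in the groove (y of bar in the frame of vblock between -0.005 and 0.005 m and z of bar in the frame of vblock between 0.022 and 0.0275 m and x of bar in the frame of vblock between -0.03 and 0.03 m and angle between the x axis of bar and the x axis of vblock, either way round below 0.08 rad), for 0.2 s.
At the end, for the whole second after the job is handed in: The bar lies still in the groove, carried by the V-block: its centre within 5 mm of the groove's middle line, 22 to 27.5 mm above the bench, within 30 mm of the groove's middle lengthwise, and its axis within 0.08 rad of the groove's (all of step 2 and contact force between bar and vblock above 1 N and linear speed of bar below 0.02 m/s and angular speed of bar below 0.5 rad/s); the robot touches nothing.
It fails at once if the bar is lifted (its centre more than 36 mm above the bench) (height (world z) of bar above 0.036 m).
It fails at once if the bar is gripped or pushed hard (over 20 N from the fingers) (contact force between bar and the fingers above 20 N).
It fails at once if the bar is flicked (faster than 0.4 m/s) (linear speed of bar above 0.4 m/s).
It fails at once if the bottle, the beaker or the weight is moved more than 20 mm or tipped (distance of any of bottle, beaker, weight from where it was at the start of the episode above 0.02 m or angle between any of bottle, beaker, weight's own z axis and vertical above 0.3 rad).
It also fails if it takes over 45 s, if anything falls off the work surface, if the arm or the gripper's body presses on something with over 40 N, if the wrist force passes 120 N, or if a joint passes its speed limit or range.

## Working session

There is one attempt and no reset: what is moved stays moved. The work goes in short steps, Python scripts to look and compute and a tool call to move; the robot and the scene stay as the last step left them, time stands still between calls to the robot, and variables do not carry over. Pictures are saved under pics/ and viewed, about 8 in all and at most 12, crops included, and the job is handed in when it is done.

Besides the shell and the picture viewer there is one more tool, called after "Emit:" by a JSON object that holds its "op" and its "data". send_rows: Moves the arm, as the interface text tells. Its arguments: {"type":"object","properties":{"targets":{"type":"array","items":{"type":"object","properties":{"tx":{"type":"number"},"ty":{"type":"number"},"tz":{"type":"number"},"spin":{"type":"number"}}}},"hand":{"type":"number"},"grip_force":{"type":"number"}},"required":["targets"]}

```bash
mkdir -p pics; python3 - <<'E'
from workcell import *
import cv2,numpy as np
o=observe();print(o['t'],o['eef_pos'],o['ee_rot'],o['finger_gap'])
for c in("top","scene"):
    g=grab_frame(c);cv2.imwrite(f"pics/{c}0.png",g["frame"][:,:,::-1])
    print(c,g["camera_matrix"],g["eye"],g["orientation"])
    for n in("bar","vblock","bottle","beaker","weight"):
        print(n,[(round(d["score"],2),np.round(d["bbox"])) for d in boxes_of(c,n)][:4])
E
```

```text
0.0 [ 0.25807091 -0.59594403  0.23032848] [-3.07541896  1.56897574  2.04564848] 0.08559575896814414
top [[371.18234625   0.         324.1680177 ]
 [  0.         371.18234625 200.26640145]
 [  0.           0.           1.        ]] [0.43494958 0.03562793 0.92570152] [ 0.1134242   0.01200438 -1.5494124 ]
bar [(0.76, array([289., 284.,  47.,  35.])), (0.75, array([237., 235.,  22.,  50.])), (0.73, array([309., 219.,  21.,  47.])), (0.72, array([263., 173.,  19.,  47.]))]
vblock [(0.77, array([364., 212.,  67.,  56.]))]
bottle [(0.93, array([419., 192.,  30.,  25.]))]
beaker [(0.67, array([282., 114.,  29.,  31.]))]
weight [(0.76, array([418., 116.,  23.,  23.]))]
scene [[485.76103494   0.         309.31940068]
 [  0.         485.76103494 209.09388616]
 [  0.           0.           1.        ]] [ 0.85189299 -0.33997417  0.80574771] [ 0.57614559 -0.01079067  0.70874815]
bar [(0.93, array([267., 136.,  51.,  35.])), (0.83, array([344., 128.,  54.,  33.])), (0.75, array([392., 183.,  55.,  39.])), (0.69, array([308., 192.,  60.,  44.]))]
vblock [(0.82, array([275., 250.,  80.,  84.]))]
bottle [(0.89, array([236., 298.,  32.,  40.]))]
beaker [(0.63, array([440., 232.,  41.,  50.]))]
weight [(0.57, array([320., 385.,  28.,  31.]))]
```

```bash
python3 - <<'E'
import cv2
a=cv2.imread("pics/top0.png")[90:320,200:460];cv2.imwrite("pics/topc.png",cv2.resize(a,None,fx=3,fy=2.6*3/2.6,interpolation=2)[:600*2][:, :800] if 0 else cv2.resize(a,(676,598),interpolation=2))
E
```

```text
(no output)
```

View pics/topc.png

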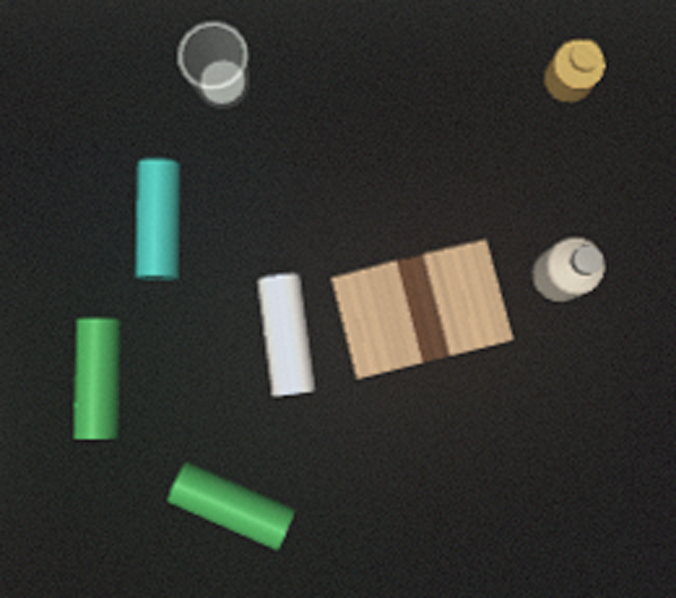

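View pics/scene0.png

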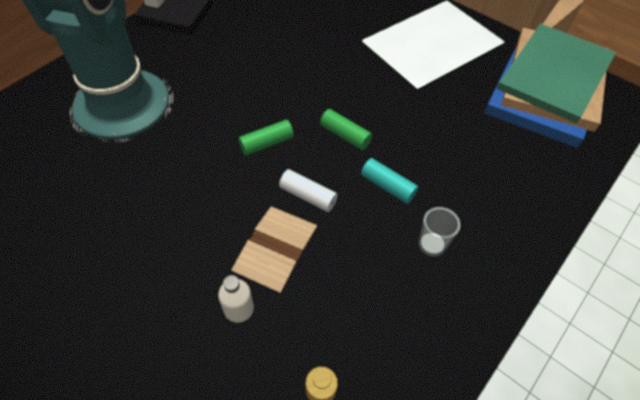

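Top picture: the white bar is at pixel (310,219), left (+y) of the V-block, whose groove is at about (362,208). The bottle is right of the block at (419,192). The green and turquoise bars on the left are the look-alikes. Next I measure metric poses.

```bash
cat > h.py <<'E'
from workcell import *
import cv2,numpy as np
from scipy.spatial.transform import Rotation as Ro
def back(g,uv,z):
    K=g["camera_matrix"];R=Ro.from_euler("xyz",g["orientation"]).as_matrix();e=np.array(g["eye"])
    uv=np.atleast_2d(uv).astype(float)
    d=np.c_[(uv[:,0]-K[0,2])/K[0,0],-(uv[:,1]-K[1,2])/K[1,1],-np.ones(len(uv))]@R.T
    return (e+d*((z-e[2])/d[:,2])[:,None])[:,:2]
def rect(g,mask,z):
    ys,xs=np.nonzero(mask); p=back(g,np.c_[xs,ys],z)
    (c,s,a)=cv2.minAreaRect((p*1000).astype(np.float32)); q=p-p.mean(0)
    w,v=np.linalg.eigh(q.T@q); ax=v[:,1]*np.sign(v[0,1])
    return np.array(c),s,a,p.mean(0)*1000,ax
def bar(g,cam,block,axis):   # grey bar in a camera picture -> masks
    r=[]
    for d in masks_of(cam,"bar"):
        m=d["mask"]; col=g["frame"][m].mean(0)
        if np.ptp(col)<25 and col.mean()>90: r.append((d["score"],m))
    return r
def tofr(p,c,yaw): # world xy -> vblock frame
    R=np.array([[np.cos(yaw),np.sin(yaw)],[-np.sin(yaw),np.cos(yaw)]]);return R@(np.array(p)-c)
E
python3 - <<'E'
from h import *
for c in("top","scene"):
    g=grab_frame(c)
    for s,m in bar(g,c,0,0):
        C,sz,a,mn,ax=rect(g,m,.022 if c=="top" else .02);print(c,"bar",round(s,2),C,sz,mn,"yaw",np.arctan2(ax[1],ax[0]))
    v=masks_of(c,"vblock")[0]["mask"]
    C,sz,a,mn,ax=rect(g,v,.004);print(" vb",C,sz,a,mn)
    ys,xs=np.nonzero(v);gr=g["frame"][:,:,0].astype(int)
    vv=cv2.erode(v.astype(np.uint8),np.ones((3,3)))>0
    dark=vv&(gr<.6*np.median(gr[v]))
    C,sz,a,mn,ax=rect(g,dark,.005);print(" groove",C,sz,mn,"yaw",np.arctan2(ax[1],ax[0]),dark.sum())
    for n in("bottle","beaker"):
        b=boxes_of(c,n)[0]["bbox"];print(n,back(g,[[b[0],b[1]]],.04))
    if c=="top":
        for d in masks_of(c,"bar"): print(rect(g,d["mask"],.02)[0],g["frame"][d["mask"]].mean(0))
print(Ro.from_euler("xyz",observe()["ee_rot"]).as_matrix())
E
```

```text
top bar 0.81 [492.69436646  82.84579468] (112.46563720703125, 39.19287872314453) [491.60339003  82.87890309] yaw 0.17010216676132406
 vb [521.52203369 -46.69802856] (99.1488037109375, 152.57064819335938) 15.183342933654785 [520.98347529 -46.01178609]
 groove [521.56481934 -46.36248398] (92.41209411621094, 24.17069435119629) [520.8093194  -46.39743223] yaw 0.2673129460124743 359
bottle [[ 0.55644749 -0.1765878 ]]
beaker [[0.75009352 0.15253672]]
[447.64285278 257.50521851] [ 77.14950635 155.51339915  88.7461213 ]
[492.82217407  82.95028687] [202.3121547  204.70027624 206.05662983]
[601.87701416 206.90951538] [ 75.15935673 169.84649123 158.8625731 ]
[519.35437012 -44.98158264] [179.83608538 150.11558598 118.725735  ]
scene bar 0.94 [493.65414429  85.43813324] (124.15521240234375, 51.17207717895508) [494.50945354  84.84442969] yaw 0.11970341647460589
 vb [525.5380249  -45.77220154] (104.14331817626953, 154.8065185546875) 15.503693580627441 [527.13985346 -48.56773902]
 groove [524.74743652 -38.73747635] (95.84024810791016, 27.06494903564453) [526.02575468 -40.88013048] yaw 0.26952667957829257 535
bottle [[ 0.55982992 -0.17792759]]
beaker [[0.74713227 0.16386109]]
[[ 2.64159695e-05  9.17610096e-01  3.97481712e-01]
 [-7.44952300e-05  3.97481713e-01 -9.17610093e-01]
 [-9.99999997e-01 -5.37093138e-06  7.88574400e-05]]
```

Emit:
{"op": "send_rows", "data": {"targets": [{"ty":0.03,"tz":-0.006,"spin":-2.73},{"ty":0.03,"tz":-0.006,"spin":-2.73},{"ty":0.03,"tz":-0.006,"spin":-2.73},{"ty":0.03,"tz":-0.006,"spin":-2.73},{"ty":0.03,"tz":-0.006,"spin":-2.73},{"ty":0.029,"tz":-0.006,"spin":-2.73},{"ty":0.029,"tz":-0.006,"spin":-2.73},{"ty":0.029,"tz":-0.006,"spin":-2.73},{"ty":0.029,"tz":-0.006,"spin":-2.73},{"ty":0.029,"tz":-0.006,"spin":-2.73}], "hand": 0.2}}

```text
$.targets[0]: bad value
```

Emit:
{"op": "send_rows", "data": {"targets": [{"ty":0.028,"tz":-0.006,"spin":-2.73},{"ty":0.028,"tz":-0.006,"spin":-2.73},{"ty":0.028,"tz":-0.006,"spin":-2.73},{"ty":0.028,"tz":-0.006,"spin":-2.73},{"ty":0.027,"tz":-0.006,"spin":-2.73},{"ty":0.027,"tz":-0.006,"spin":-2.73},{"ty":0.027,"tz":-0.006,"spin":-2.73},{"ty":0.027,"tz":-0.006,"spin":-2.73},{"ty":0.026,"tz":-0.006,"spin":-2.73},{"ty":0.026,"tz":-0.006,"spin":-2.73}]}}

```text
$.targets[0]: bad value
```

Emit:
{"op": "send_rows", "data": {"targets": [{"ty":0.026,"tz":-0.005,"spin":-2.73},{"ty":0.025,"tz":-0.005,"spin":-2.73},{"ty":0.025,"tz":-0.005,"spin":-2.73},{"ty":0.025,"tz":-0.005,"spin":-2.73},{"ty":0.025,"tz":-0.005,"spin":-2.73},{"ty":0.025,"tz":-0.005,"spin":-2.73},{"ty":0.024,"tz":-0.005,"spin":-2.73},{"ty":0.024,"tz":-0.005,"spin":-2.73},{"ty":0.024,"tz":-0.005,"spin":-2.73},{"ty":0.024,"tz":-0.005,"spin":-2.73},{"spin":0},{"spin":0}]}}

```text
$.targets[0]: bad value
```

Emit:
{"op": "send_rows", "data": {"targets": [{"tx":0,"ty":0.03,"tz":-0.006,"spin":-2.73},{"tx":0,"ty":0.03,"tz":-0.006,"spin":-2.73},{"tx":0,"ty":0.03,"tz":-0.006,"spin":-2.73},{"tx":0,"ty":0.03,"tz":-0.006,"spin":-2.73},{"tx":0,"ty":0.03,"tz":-0.006,"spin":-2.73},{"tx":0,"ty":0.029,"tz":-0.006,"spin":-2.73},{"tx":0,"ty":0.029,"tz":-0.006,"spin":-2.73},{"tx":0,"ty":0.029,"tz":-0.006,"spin":-2.73},{"tx":0,"ty":0.029,"tz":-0.006,"spin":-2.73},{"tx":0,"ty":0.029,"tz":-0.006,"spin":-2.73}], "hand": 0.2}}

```text
t: 1.98
eef_pos: [0.4622, -0.377, 0.2314]
ee_rot: [-0.018, 1.57, -0.702]
force: [0.1, -0.7, -1.0]
finger_gap: 0.0511
```

Emit:
{"op": "send_rows", "data": {"targets": [{"tx":0,"ty":0.028,"tz":-0.006,"spin":-2.73},{"tx":0,"ty":0.028,"tz":-0.006,"spin":-2.73},{"tx":0,"ty":0.028,"tz":-0.006,"spin":-2.73},{"tx":0,"ty":0.028,"tz":-0.006,"spin":-2.73},{"tx":0,"ty":0.027,"tz":-0.006,"spin":-2.73},{"tx":0,"ty":0.027,"tz":-0.006,"spin":-2.73},{"tx":0,"ty":0.027,"tz":-0.006,"spin":-2.73},{"tx":0,"ty":0.027,"tz":-0.006,"spin":-2.73},{"tx":0,"ty":0.026,"tz":-0.006,"spin":-2.73},{"tx":0,"ty":0.026,"tz":-0.006,"spin":-2.73}]}}

```text
t: 2.82
eef_pos: [0.5318, -0.1101, 0.2314]
ee_rot: [-0.064, 1.57, -0.27]
force: [0.6, 1.1, 0.2]
finger_gap: 0.0512
```

Emit:
{"op": "send_rows", "data": {"targets": [{"tx":0,"ty":0.026,"tz":-0.005,"spin":-2.73},{"tx":0,"ty":0.025,"tz":-0.005,"spin":-2.73},{"tx":0,"ty":0.025,"tz":-0.005,"spin":-2.73},{"tx":0,"ty":0.025,"tz":-0.005,"spin":-2.73},{"tx":0,"ty":0.025,"tz":-0.005,"spin":-2.73},{"tx":0,"ty":0.025,"tz":-0.005,"spin":-2.73},{"tx":0,"ty":0.024,"tz":-0.005,"spin":-2.73},{"tx":0,"ty":0.024,"tz":-0.005,"spin":-2.73},{"tx":0,"ty":0.024,"tz":-0.005,"spin":-2.73},{"tx":0,"ty":0.024,"tz":-0.005,"spin":-2.73},{"tx":0,"ty":0,"tz":0,"spin":0},{"tx":0,"ty":0,"tz":0,"spin":0}]}}

```text
t: 3.82
eef_pos: [0.4811, 0.1341, 0.2315]
ee_rot: [-0.398, 1.57, -0.128]
force: [-0.6, -0.8, -0.1]
finger_gap: 0.0509
```

```bash
cat >> h.py <<'E'
C0=np.array([.5215,-.0465]);YAW=.267
def st():
    o=observe();R=Ro.from_euler("xyz",o["ee_rot"]).as_matrix()
    print("t",o["t"],"tcp V-frame",tofr(o["eef_pos"][:2],C0,YAW).round(4),"z",o["eef_pos"][2].round(4),"toolz yaw err deg",np.degrees(np.arctan2(R[1,2],R[0,2])-YAW).round(2),"tool y (V)",tofr(R[:2,1],0,YAW).round(3),"F",np.round(o["force"],1),"gap",round(o["finger_gap"],4));return o,R
E
python3 -c "from h import *;st()"
```

```text
t 3.8167 tcp V-frame [0.0087 0.1848] z 0.2315 toolz yaw err deg 0.17 tool y (V) [-0.003  1.   ] F [-0.6 -0.8 -0.1] gap 0.0509
```

Emit:
{"op": "send_rows", "data": {"targets": [{"tx":0.03,"ty":0,"tz":0,"spin":0},{"tx":0.03,"ty":0,"tz":0,"spin":0},{"tx":0.03,"ty":0,"tz":0,"spin":0},{"tx":0.03,"ty":0,"tz":0,"spin":0},{"tx":0.03,"ty":0,"tz":0,"spin":0},{"tx":0.025,"ty":0,"tz":0,"spin":0},{"tx":0.02,"ty":0,"tz":-0.002,"spin":0},{"tx":0.012,"ty":0,"tz":0,"spin":0},{"tx":0.008,"ty":0,"tz":0,"spin":0},{"tx":0.0055,"ty":0,"tz":0,"spin":0},{"tx":0,"ty":0,"tz":0,"spin":0},{"tx":0,"ty":0,"tz":0,"spin":0}]}}

```text
t: 4.82
eef_pos: [0.4803, 0.1325, 0.0114]
ee_rot: [-0.136, 1.57, 0.131]
force: [0.2, -0.3, 0.7]
finger_gap: 0.0512
```

```bash
python3 - <<'E'
from h import *
st()
g=grab_frame("scene");a=g["frame"][100:300,200:440,::-1];cv2.imwrite("pics/s1.png",cv2.resize(a,(720,600),interpolation=2))
E
```

```text
t 4.8167 tcp V-frame [0.0075 0.1835] z 0.0114 toolz yaw err deg -0.0 tool y (V) [0. 1.] F [ 0.2 -0.3  0.7] gap 0.0512
```

View pics/s1.png

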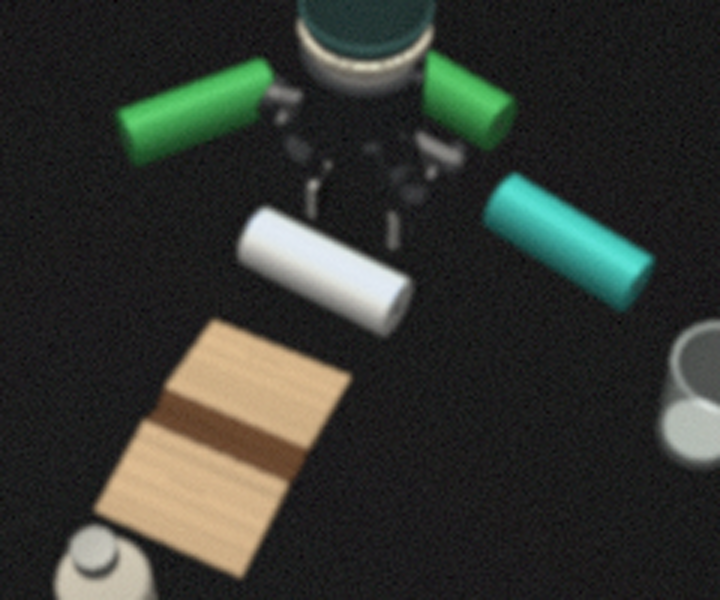

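Both fingertips are down behind the bar, clear of it at crop (312,200) and (393,230), and clear of the green bars. I start the slow push.

Emit:
{"op": "send_rows", "data": {"targets": [{"tx":0,"ty":-0.002,"tz":0,"spin":0},{"tx":0,"ty":-0.002,"tz":0,"spin":0},{"tx":0,"ty":-0.002,"tz":0,"spin":0},{"tx":0,"ty":-0.002,"tz":0,"spin":0},{"tx":0,"ty":-0.002,"tz":0,"spin":0},{"tx":0,"ty":-0.002,"tz":0,"spin":0},{"tx":0,"ty":-0.002,"tz":0,"spin":0},{"tx":0,"ty":-0.002,"tz":0,"spin":0},{"tx":0,"ty":-0.002,"tz":0,"spin":0},{"tx":0,"ty":-0.002,"tz":0,"spin":0},{"tx":0,"ty":-0.002,"tz":0,"spin":0},{"tx":0,"ty":-0.002,"tz":0,"spin":0}]}}

```text
t: 5.87
eef_pos: [0.4859, 0.1091, 0.0107]
ee_rot: [-2.969, 1.571, -2.702]
force: [0.1, 0.3, 0.1]
finger_gap: 0.0513
```

Emit:
{"op": "send_rows", "data": {"targets": [{"tx":0,"ty":-0.002,"tz":0,"spin":0},{"tx":0,"ty":-0.002,"tz":0,"spin":0},{"tx":0,"ty":-0.002,"tz":0,"spin":0},{"tx":0,"ty":-0.002,"tz":0,"spin":0},{"tx":0,"ty":-0.002,"tz":0,"spin":0},{"tx":0,"ty":-0.002,"tz":0,"spin":0},{"tx":0,"ty":-0.002,"tz":0,"spin":0},{"tx":0,"ty":-0.002,"tz":0,"spin":0},{"tx":0,"ty":-0.002,"tz":0,"spin":0},{"tx":0,"ty":-0.002,"tz":0,"spin":0},{"tx":0,"ty":-0.002,"tz":0,"spin":0},{"tx":0,"ty":-0.002,"tz":0,"spin":0}]}}

```text
t: 6.87
eef_pos: [0.4923, 0.0859, 0.0108]
ee_rot: [-2.087, 1.571, -1.82]
force: [-0.1, 0.5, 0.3]
finger_gap: 0.0513
```

```bash
cat >> h.py <<'E'
def look():
    st()
    for c in("top","scene"):
        g=grab_frame(c)
        for s,m in bar(g,c,0,0)[:2]:
            C,sz,a,mn,ax=rect(g,m,.022);print(c,round(s,2),"bar V mm",tofr(C/1000,C0,YAW)*1000,"size",np.round(sz),"dyaw",round(float(np.arctan2(ax[1],ax[0])-YAW),3))
    cv2.imwrite("pics/cur.png",cv2.resize(g["frame"][100:300,200:440,::-1],(720,600),interpolation=2))
E
python3 -c "from h import *;look()"; cp pics/cur.png pics/s2.png
```

```text
t 6.8667 tcp V-frame [0.0068 0.1355] z 0.0108 toolz yaw err deg 0.02 tool y (V) [-0.  1.] F [-0.1  0.5  0.3] gap 0.0513
scene 0.71 bar V mm [ 4.72979976 97.43704268] size [123.  45.] dyaw -0.129
```

View pics/s2.png

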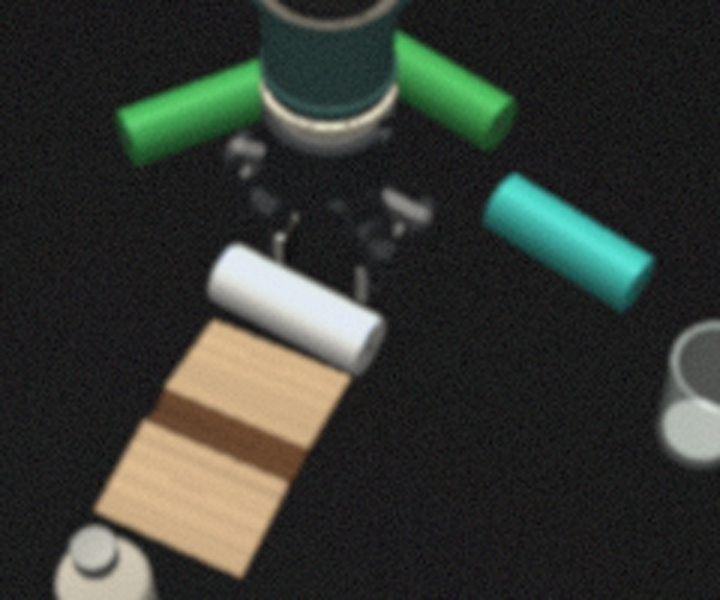

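The bar has rolled to about V-frame y = 97 mm, just before the ramp edge, and it is still slightly skewed with the far end leading. I push on up the ramp, raising the tips a little.

Emit:
{"op": "send_rows", "data": {"targets": [{"tx":-0.0001,"ty":-0.002,"tz":0,"spin":0},{"tx":-0.0001,"ty":-0.002,"tz":0,"spin":0},{"tx":-0.0001,"ty":-0.002,"tz":0,"spin":0},{"tx":-0.0001,"ty":-0.002,"tz":0,"spin":0},{"tx":-0.0001,"ty":-0.002,"tz":0,"spin":0},{"tx":-0.0001,"ty":-0.002,"tz":0,"spin":0},{"tx":-0.0001,"ty":-0.002,"tz":0,"spin":0},{"tx":-0.0001,"ty":-0.002,"tz":0,"spin":0},{"tx":-0.0001,"ty":-0.002,"tz":0,"spin":0},{"tx":-0.0001,"ty":-0.002,"tz":0,"spin":0},{"tx":-0.0001,"ty":-0.002,"tz":0,"spin":0},{"tx":-0.0001,"ty":-0.002,"tz":0,"spin":0}]}}

```text
t: 8.07
eef_pos: [0.4986, 0.0629, 0.012]
ee_rot: [0.968, 1.571, 1.235]
force: [-0.6, 1.2, 0.6]
finger_gap: 0.0508
```

Emit:
{"op": "send_rows", "data": {"targets": [{"tx":-0.0002,"ty":-0.0015,"tz":0,"spin":0},{"tx":-0.0002,"ty":-0.0015,"tz":0,"spin":0},{"tx":-0.0002,"ty":-0.0015,"tz":0,"spin":0},{"tx":-0.0002,"ty":-0.0015,"tz":0,"spin":0},{"tx":-0.0002,"ty":-0.0015,"tz":0,"spin":0},{"tx":-0.0002,"ty":-0.0015,"tz":0,"spin":0},{"tx":-0.0002,"ty":-0.0015,"tz":0,"spin":0},{"tx":-0.0002,"ty":-0.0015,"tz":0,"spin":0},{"tx":-0.0002,"ty":-0.0015,"tz":0,"spin":0},{"tx":-0.0002,"ty":-0.0015,"tz":0,"spin":0}]}}

```text
t: 8.9
eef_pos: [0.5025, 0.0483, 0.014]
ee_rot: [-2.89, 1.571, -2.623]
force: [-0.3, 1.2, 0.4]
finger_gap: 0.0511
```

```bash
python3 -c "from h import *;look()"; cp pics/cur.png pics/s3.png
```

```text
t 8.9 tcp V-frame [0.0067 0.0965] z 0.014 toolz yaw err deg 0.02 tool y (V) [-0.  1.] F [-0.3  1.2  0.4] gap 0.0511
scene 0.8 bar V mm [-1.2036223  63.18198432] size [121.  45.] dyaw -0.117
scene 0.54 bar V mm [267.75510324 153.39968921] size [ 68. 112.] dyaw -1.639
```

View pics/s3.png

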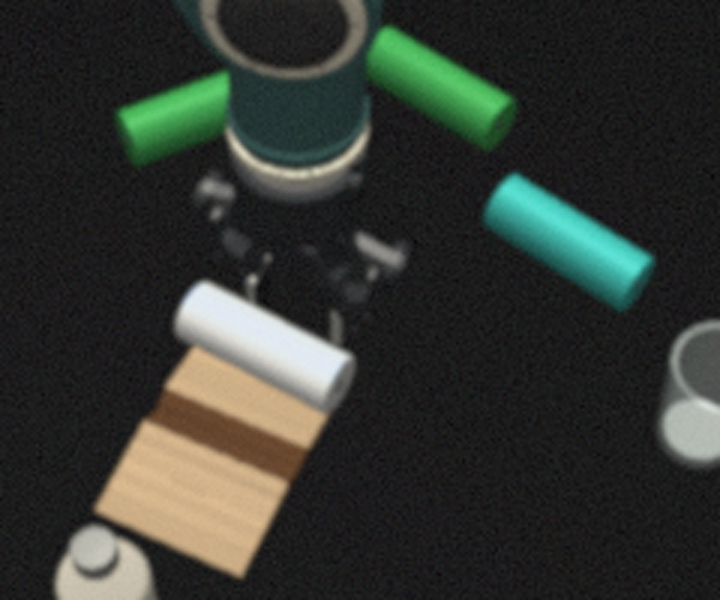

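The bar is resting on the ramp at V-frame y of about 62 mm, at crop (265,345). I carry on slowly towards the crest.

Emit:
{"op": "send_rows", "data": {"targets": [{"tx":0,"ty":-0.0015,"tz":0,"spin":0},{"tx":0,"ty":-0.0015,"tz":0,"spin":0},{"tx":0,"ty":-0.0015,"tz":0,"spin":0},{"tx":0,"ty":-0.0015,"tz":0,"spin":0},{"tx":0,"ty":-0.0015,"tz":0,"spin":0},{"tx":0,"ty":-0.0015,"tz":0,"spin":0},{"tx":0,"ty":-0.0015,"tz":0,"spin":0},{"tx":0,"ty":-0.0015,"tz":0,"spin":0},{"tx":0,"ty":-0.0015,"tz":0,"spin":0},{"tx":0,"ty":-0.0015,"tz":0,"spin":0},{"tx":0,"ty":-0.0015,"tz":0,"spin":0},{"tx":0,"ty":-0.0015,"tz":0,"spin":0}]}}

```text
t: 10.1
eef_pos: [0.5073, 0.031, 0.014]
ee_rot: [-2.335, 1.571, -2.067]
force: [-0.2, 1.9, 1.1]
finger_gap: 0.0511
```

Emit:
{"op": "send_rows", "data": {"targets": [{"tx":-0.0001,"ty":-0.0015,"tz":0,"spin":0},{"tx":-0.0001,"ty":-0.0015,"tz":0,"spin":0},{"tx":-0.0001,"ty":-0.0015,"tz":0,"spin":0},{"tx":-0.0001,"ty":-0.0015,"tz":0,"spin":0},{"tx":-0.0001,"ty":-0.0015,"tz":0,"spin":0},{"tx":-0.0001,"ty":-0.0015,"tz":0,"spin":0},{"tx":-0.0001,"ty":-0.0015,"tz":0,"spin":0},{"tx":-0.0001,"ty":-0.0015,"tz":0,"spin":0},{"tx":-0.0001,"ty":-0.0015,"tz":0,"spin":0},{"tx":-0.0001,"ty":-0.0015,"tz":0,"spin":0},{"tx":-0.0001,"ty":-0.0015,"tz":0,"spin":0},{"tx":-0.0001,"ty":-0.0015,"tz":0,"spin":0}]}}

```text
t: 11.1
eef_pos: [0.5121, 0.0136, 0.0152]
ee_rot: [-2.445, 1.571, -2.177]
force: [-1.0, 2.0, 1.3]
finger_gap: 0.0513
```

```bash
python3 -c "from h import *;look()"; cp pics/cur.png pics/s4.png
```

```text
t 11.1 tcp V-frame [0.0068 0.0605] z 0.0152 toolz yaw err deg 0.02 tool y (V) [-0.  1.] F [-1.   2.   1.3] gap 0.0513
scene 0.73 bar V mm [-6.40225754 29.78209602] size [123.  44.] dyaw -0.108
```

View pics/s4.png

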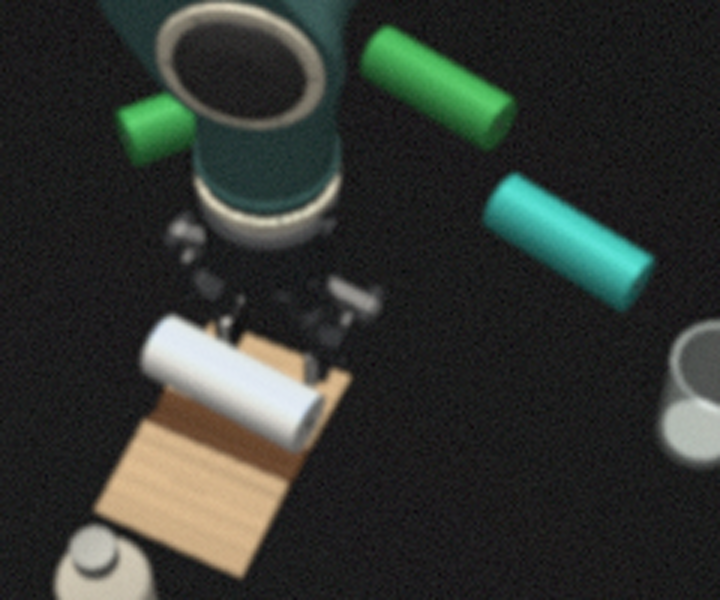

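The bar is just short of the crest, at V-frame y of about 29 mm and x of about -6 mm.

Emit:
{"op": "send_rows", "data": {"targets": [{"tx":0,"ty":-0.0012,"tz":0,"spin":0},{"tx":0,"ty":-0.0012,"tz":0,"spin":0},{"tx":0,"ty":-0.0012,"tz":0,"spin":0},{"tx":0,"ty":-0.0012,"tz":0,"spin":0},{"tx":0,"ty":-0.0012,"tz":0,"spin":0},{"tx":0,"ty":-0.0012,"tz":0,"spin":0},{"tx":0,"ty":-0.0012,"tz":0,"spin":0},{"tx":0,"ty":-0.0012,"tz":0,"spin":0},{"tx":0,"ty":-0.0012,"tz":0,"spin":0},{"tx":0,"ty":-0.0012,"tz":0,"spin":0},{"tx":0,"ty":-0.0012,"tz":0,"spin":0},{"tx":0,"ty":0,"tz":0,"spin":0}]}}

```text
t: 12.3
eef_pos: [0.5156, 0.0005, 0.0151]
ee_rot: [-1.704, 1.57, -1.437]
force: [0.3, 0.6, 0.2]
finger_gap: 0.051
```

```bash
python3 -c "from h import *;look()"; cp pics/cur.png pics/s5.png
```

```text
t 12.3 tcp V-frame [0.0068 0.0469] z 0.0151 toolz yaw err deg -0.01 tool y (V) [0. 1.] F [0.3 0.6 0.2] gap 0.051
scene 0.92 bar V mm [-6.48325845  0.42706126] size [122.  46.] dyaw -0.036
```

The force is gone and the bar measures y of about 0, so it has dropped in. I back off in +y and then raise the hand.

Emit:
{"op": "send_rows", "data": {"targets": [{"tx":0,"ty":0.005,"tz":0,"spin":0},{"tx":0,"ty":0.008,"tz":0,"spin":0},{"tx":0,"ty":0.01,"tz":0,"spin":0},{"tx":0,"ty":0.01,"tz":0,"spin":0},{"tx":-0.01,"ty":0.01,"tz":0,"spin":0},{"tx":-0.03,"ty":0.005,"tz":0,"spin":0},{"tx":-0.04,"ty":0,"tz":0,"spin":0},{"tx":-0.04,"ty":0,"tz":0,"spin":0},{"tx":-0.04,"ty":0.02,"tz":0,"spin":0},{"tx":-0.03,"ty":0.04,"tz":0,"spin":0},{"tx":-0.02,"ty":0.04,"tz":0,"spin":0},{"tx":0,"ty":0.04,"tz":0,"spin":0}]}}

```text
t: 13.5
eef_pos: [0.47, 0.1745, 0.2211]
ee_rot: [-0.14, 1.562, 0.127]
force: [0.3, -0.1, -0.6]
finger_gap: 0.0515
```

Emit:
{"op": "send_rows", "data": {"targets": [{"tx":0,"ty":0.04,"tz":0,"spin":0},{"tx":0,"ty":0.03,"tz":0,"spin":0},{"tx":0,"ty":0.02,"tz":0,"spin":0},{"tx":0,"ty":0,"tz":0,"spin":0},{"tx":0,"ty":0,"tz":0,"spin":0},{"tx":0,"ty":0,"tz":0,"spin":0}]}}

```text
t: 14.0
eef_pos: [0.4446, 0.2585, 0.2162]
ee_rot: [-1.718, 1.57, -1.45]
force: [-0.2, -0.3, 0.6]
finger_gap: 0.0512
```

```bash
python3 - <<'E'
from h import *
look()
g=grab_frame("top");cv2.imwrite("pics/t6.png",cv2.resize(g["frame"][90:320,200:460,::-1],(676,598),interpolation=2))
E
```

```text
t 14.0 tcp V-frame [0.0063 0.3145] z 0.2162 toolz yaw err deg 0.04 tool y (V) [-0.001  1.   ] F [-0.2 -0.3  0.6] gap 0.0512
top 0.72 bar V mm [-5.56608254 -0.00563811] size [117.  43.] dyaw -0.014
scene 0.64 bar V mm [-5.8633494   3.22707176] size [122.  44.] dyaw -0.008
```

View pics/t6.png

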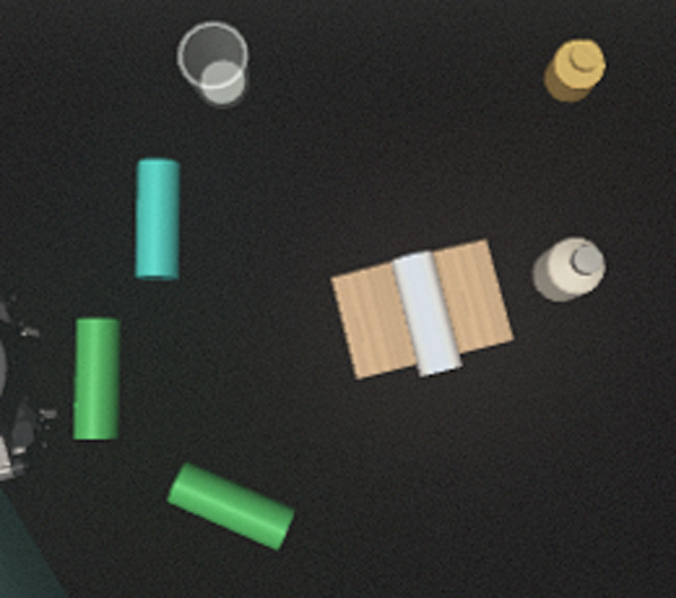

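View pics/cur.png

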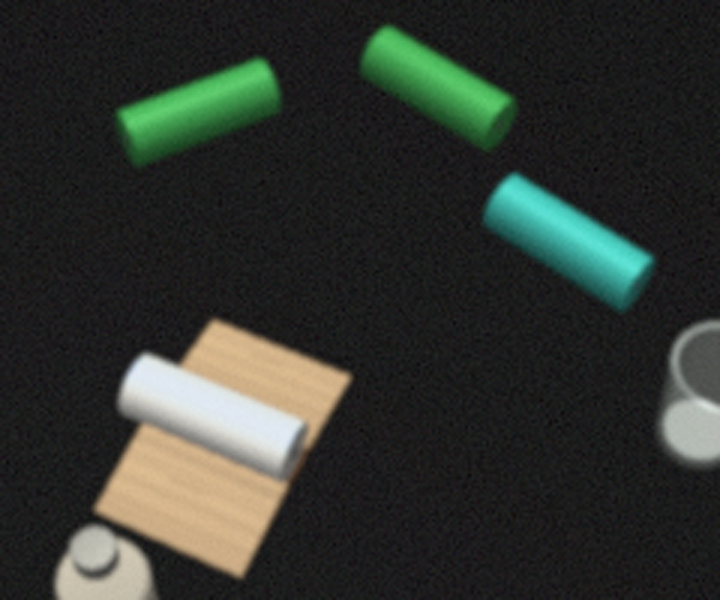

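Both pictures show the bar lying in the groove (top crop (428,313), covering the dark groove). The bottle, beaker and weight are where they started, and the hand is clear at the left. I hand in.

```bash
python3 -c "from workcell import *;print(job_done())"
```

```text
the job is handed in; nothing more can be done
None
```

The bar is lying in the V groove and the job is handed in, at about 14 s on the robot's clock. I rolled it there with two part-open fingertips at 13–24 mm/s, up the nearer ramp and over the crest until it dropped in. I then backed the hand off and raised it clear.

- **Bar position:** the top camera puts the bar 0.0 mm from the groove's middle line. It is about 6 mm off centre lengthwise and about 0.014 rad off the groove's axis.
- **Camera disagreement:** the scene camera read 3.2 mm across the groove. It had also read about 2 mm farther across than the top camera before the push, so I trust the top camera.
- **Forces:** the tool force read only about 2 N at the end of each push move; I did not sample it in between.
- **Bystanders:** the bottle, beaker and weight show unmoved in the pictures, and so do the look-alike bars.
- **Not checked:** the bar stayed slightly skewed on the ramp and lined up only as it dropped into the groove. I did not measure its stillness or its contact force on the block directly.

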